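# Gauge the gel-tank spacer tube

## Task

Check the size of the hollow spacer tube in the bench caliper: stand the tube (not the solid rod or the block) upright on the caliper's base between its jaws, then slide the moving jaw in by its thumb post until the tube is held snugly against the fixed jaw. Close it gently so that the jaw does not tilt, and let go with the jaws left closed on the tube.

Things in the scene. Friction and masses are not known exactly. Their poses are not given: they have to be found in the camera images.
- tube: Hollow white plastic tube, open right through, standing upright: 40 mm outside diameter, 28 mm bore, 70 mm tall, 42 to 84 g. Origin: centre of its lower end, z along the tube. A solid rod of the same size and a block 40 x 40 x 70 mm, in the same white plastic with closed tops, stand at least 95 mm away, centre to centre; they are not wanted.
- gauge: Bench caliper, screwed down: grey plate 150 x 300 x 12 mm (x, y, z), origin under its centre, z up. Steel beam along y at x = +50 mm, 16 mm wide, top 28 mm high. Two jaws, 46 mm high, reach from it to x = -45 mm. Fixed jaw's face: y = +85 mm; the moving jaw, on its -y side, closes to +y. The tube belongs on the plate (top 12 mm high) between the faces, within 20 mm of x = -8 mm.
- slide (a joint): Gap between the jaw faces in m: 0.095 to 0.125 at the start, 0.04 closed on the tube. Moving face: caliper y = 85 mm minus the gap. Its carriage (30 mm wide, top 37 mm high) has a dark upright thumb post, 14 x 14 mm, 37 to 81 mm high, at caliper x = +50 mm, centred 45 mm behind (-y of) the moving face. About 1.5 N of friction; it stays where it is left.
- jaw (a joint): Tilt of the moving jaw about the vertical in rad: 0 square, positive when its free tip is pushed back from the fixed jaw. A stiff spring (6 N m/rad, pivot on the beam) holds it square: pressing the tube with 6 N tilts it about 3 degrees, 18 N about 10 degrees, which is too much.
Not all that is in view belongs to the job. Leave any blue or green look-alike of the tube alone.

How it is judged:
At the end, for the whole second after the job is handed in: The tube stands upright (within 10 degrees) and at rest on the caliper's base between the jaws, its axis within 30 mm of x = -8 mm in the caliper's frame, and the moving jaw is closed on it: the gap is under 43.5 mm (the tube is 40 mm), so that the tube rests against the fixed jaw (value of joint slide below 0.0435 m and y of tube in the frame of gauge between 0.055 and 0.072 m and x of tube in the frame of gauge between -0.038 and 0.022 m and z of tube in the frame of gauge below 0.02 m and angle between tube's own z axis and vertical below 0.17 rad and linear speed of tube below 0.02 m/s); the robot touches nothing.
It fails at once if the moving jaw is tilted by more than about 10 degrees (value of joint jaw above 0.18 rad or value of joint jaw below -0.18 rad).
It also fails if it takes over 48 s, if anything falls off the work surface, if the arm or the gripper's body presses on something with over 40 N, if the wrist force passes 120 N, or if a joint passes its speed limit or range.

## Robot

A 7-joint arm with a two-finger parallel gripper is mounted at the origin on the work surface. World frame = base frame: x ahead of the robot, y to its left, z up, the work surface at z = 0. Lengths are in m, angles in rad, forces in N, time in s.
With the tool pointing down it reaches from about 0.4 to 0.875 m from the base axis. Payload 19.3 kg.
Tool frame: the origin (TCP) lies on the centre line of the jaws, within the pads' length; the fingertips stand 14 mm ahead of it and the grasp point (between the pads) lies 5 mm behind it; z points along the fingers, y is the direction in which the jaws open and shut (so a half turn about z gives the same grasp; the last joint's range is limited). The gripper opens to 85 mm and grips with 20 to 120 N. Pads are 22 mm wide; open, the fingers measure 114 mm over their backs; the gripper's body (76 mm by 85 mm) begins 54 mm behind the grasp point. The pads swing forward as they close: fully open they stand 13 mm farther back than shut.
Start: joints at [-1.304, 0.521, -0.036, 1.599, 0.021, 1.021, -0.113], TCP at [0.207, 0.59, 0.245] pointing down, gripper open.
Joint ranges: [-2.91, 2.91], [-0.3, 2.13], [-1.5, 1.42], [0.17, 2.43], [-1.26, 4.41], [0.16, 1.93], [-2.52, 2.52]. Speed limits (rad/s): [1.89, 1.89, 2.39, 2.39, 3.01, 3.01, 3.01].

## Interface

Orientations are given as [roll, pitch, yaw] about the fixed x, y, z axes, in that order (R = Rz(yaw) Ry(pitch) Rx(roll)).
In Python, from workcell import sensors, viewer, ticket gives the robot as it stands.
- The arm moves only by the shell command python3 -m creep 'ROWS' [FORCE]. ROWS is JSON, a list of rows, each a list of 3 entries, a list of its own where there are three numbers: the shift along the world's x, y, z in cm, then the turn about the world's z in rad, then the finger opening in cm, from 0 to 8.54. In form: [[[x, y, z], roll, gripper], ...]. A call has 1 to 12 rows; each row shifts and turns the pose as measured when the row begins; what a row does not reach is not made up. A row lasts 1/12 s, in which the tool goes at most 41.7 mm and 7.16 degrees, less where a joint would pass 70% of its speed; a pose out of reach is approached as far as the arm can. A call with a gripper value outside its range is refused whole. The fingers move at their own pace and stop on an object; FORCE is the grip in N (left out, the last holds). Time passes only in rows, so rows that do not move let the fingers close. It gives the time, the measured TCP pose, the force and the opening at its end, in the units of the state.
- sensors.observe(): the state, without advancing time (a new reading comes with each control period).
- viewer.grab_frame(name): name is "side" or "top" or "wrist"; returns (picture, depth): 400x640x3 uint8, blue, green, red; 400x640 float32, m along the optical axis (not along the pixel's ray), 0 where there is no reading.
- viewer.camera_info(name): a dict with "vertical_fov" (degrees; the focal length in pixels is half the picture's height over the tangent of half this angle, whatever the lens; pixels are square), "cx", "cy" (the principal point, pixels), "world_from_camera" (4x4, takes a point from camera to world coordinates). Camera axes: x right, y down, z forward; pixel columns grow to the right and rows downward; lengths in m; the calibration is good to about 2 mm. A picture is of the moment at which its call begins: read the wrist's pose just before it. camera_info takes no time and is no camera call; for the wrist camera it gives the pose at the moment of the call.
- ticket.job_done(): hands the job in, once; it reports no verdict.
Trained networks look in the newest picture that a camera, given by its name, has taken for a name from the list of things; names that differ only in an ending like _2 or _b are one class to them, and where a whole thing is asked for, a point or a joint stands for the part that bears it (a point fixed in the world has none). Each returns a list of dicts, best first, with "score" (0 to 1); they miss things now and then, are a little off and sometimes report something else, mostly with a low value. They report only what shows in the picture. A call takes as long as a camera call. They do not tell look-alikes from the thing itself.
- viewer.search_frame(label, camera): "extent" ([left, top, width, height] in pixels, round what is visible of it).
- viewer.landmark_of(label, camera): "at" ([column, row] in pixels: a listed point, or the origin of a listed thing).
The state is a dict: "clock": time; "qpos": joint angles; "qd": joint speeds; "joint_efforts": joint torques, N m; "position": TCP position; "tool_rot": TCP orientation; "force": force on the tool from outside, world axes, zero at the start; "moment": the same for the moment, N m; "grip_width": finger opening in m.
Only numpy, scipy, OpenCV 4.12 (cv2) and the standard library are available. Lean on these libraries where they do the work, as an engineer would, in place of code of your own. Each camera call takes 0.05 s, during which the arm holds its last target. There are 200 camera calls.

## Working session

There is one attempt and no reset: what is moved stays moved. The work goes in short steps, Python scripts to look and compute and a shell command to move; the robot and the scene stay as the last step left them, time stands still between calls to the robot, and variables do not carry over. Pictures are saved under pics/ and viewed, about 8 in all and at most 12, crops included, and the job is handed in when it is done.

```bash
mkdir -p pics
cat > h.py <<'E'
import numpy as np, cv2
from workcell import sensors, viewer, ticket
def cloud(name):
    info=viewer.camera_info(name); img,d=viewer.grab_frame(name)
    f=200/np.tan(np.radians(info["vertical_fov"])/2)
    v,u=np.mgrid[:400,:640]
    P=np.stack([(u-info["cx"])*d/f,(v-info["cy"])*d/f,d],-1)
    T=np.array(info["world_from_camera"])
    W=P@T[:3,:3].T+T[:3,3]; W[d==0]=np.nan
    return img,d,W,T
E
python3 - <<'E'
from h import *
print(sensors.observe())
ims=[]
for n in ("top","side"):
    img,d,W,T=cloud(n); np.savez(f"{n}.npz",img=img,W=W); print(n,T.round(3).tolist())
    ims.append(img)
    for l in ("tube","gauge","slide","jaw"):
        for r in viewer.search_frame(l,n)[:4]:
            x,y,w,h=r["extent"]; c=int(x+w/2),int(y+h/2)
            print(n,l,round(r["score"],2),np.round(r["extent"]),W[min(c[1],399),min(c[0],639)].round(3))
cv2.imwrite("pics/top.png",ims[0]);cv2.imwrite("pics/side.png",ims[1])
E
```

```text
{'clock': 0.0, 'qpos': array([-1.30421127,  0.5220348 , -0.03632922,  1.60000336,  0.02120968,
        1.0210863 , -0.11280779]), 'qd': array([-0.00136863, -0.00021543,  0.00024826, -0.00090551,  0.00130723,
        0.000662  ,  0.00021111]), 'joint_efforts': array([-1.53287678e-03, -9.27125001e+01,  1.97875321e+00, -3.69916821e+01,
        1.76579825e-02,  8.36444960e-03, -2.35725798e-05]), 'position': array([0.20646357, 0.589575  , 0.24471441]), 'tool_rot': array([-3.14044958e+00,  8.87541828e-05,  2.80479643e+00]), 'force': array([ 0.80836914,  0.10718385, -0.31147524]), 'moment': array([ 0.03303673, -0.04178767,  0.00552176]), 'grip_width': 0.08542631730460525}
top [[0.011, -0.992, 0.126, 0.451], [-0.998, -0.018, -0.058, 0.003], [0.06, -0.125, -0.99, 0.725], [0.0, 0.0, 0.0, 1.0]]
top tube 0.92 [424. 159.  37.  32.] [ 0.598 -0.266  0.008]
top tube 0.84 [337. 197.  31.  29.] [ 0.528 -0.098  0.   ]
top tube 0.75 [401. 117.  33.  34.] [ 0.674 -0.218  0.013]
top tube 0.67 [362. 137.  27.  26.] [ 0.647 -0.141  0.001]
top gauge 0.97 [112. 137. 188. 124.] [0.546 0.166 0.011]
top slide 0.48 [113. 136. 184. 126.] [0.546 0.168 0.012]
top jaw 0.69 [200. 178.  21.  48.] [0.535 0.151 0.046]
side [[0.825, -0.371, 0.426, 0.177], [-0.565, -0.536, 0.628, -0.563], [-0.005, -0.758, -0.652, 0.606], [0.0, 0.0, 0.0, 1.0]]
side tube 0.94 [412. 250.  32.  49.] [ 0.572 -0.267  0.058]
side tube 0.86 [390. 194.  26.  43.] [ 0.627 -0.152  0.059]
side tube 0.65 [374. 228.  26.  49.] [ 0.554 -0.198  0.055]
side tube 0.64 [427. 215.  31.  43.] [ 0.648 -0.221  0.055]
side gauge 0.59 [218. 117. 109. 104.] [0.544 0.142 0.008]
side slide 0.95 [247. 142.  61.  34.] [0.554 0.136 0.034]
side jaw 0.89 [248. 150.  37.  22.] [0.532 0.143 0.032]
```

View pics/top.png

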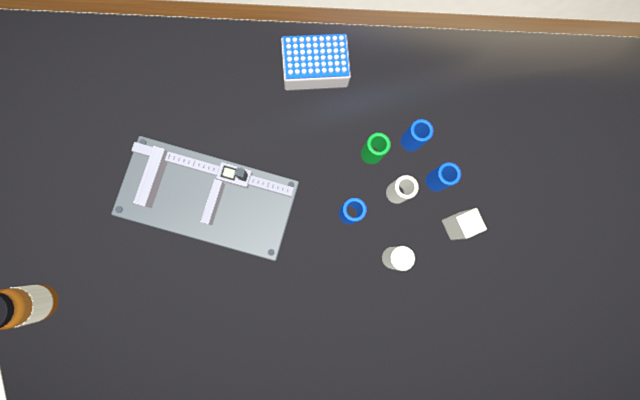

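View pics/side.png

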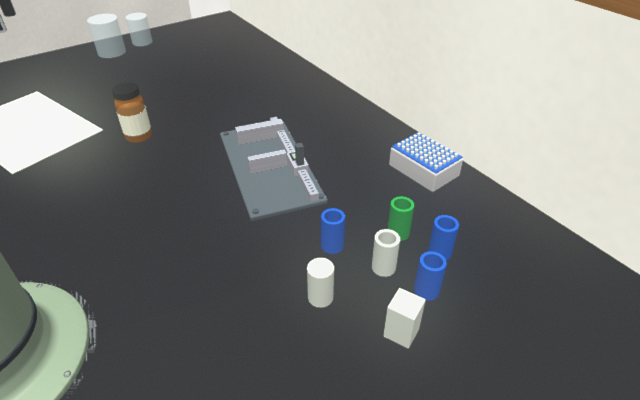

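The top view shows the hollow white tube at (406,187), crowded by blue and green tubes at (419,132), (447,175), (353,208) and (378,145). The solid rod is at (399,258) and the block at (465,222). On the caliper, the fixed jaw is at the left (150,175), the moving jaw at (211,200) and the post at (240,173). The side view agrees: tube at (386,250), post at (298,153).

```bash
cat > m.py <<'E'
from h import *
for n in ("top","side"):
    z=np.load(n+".npz"); img,W=z["img"],z["W"]
    ok=np.isfinite(W[...,2])
    # tube tops
    m=(ok&(W[...,2]>0.06)&(W[...,2]<0.082)&(W[...,0]>.4)&(W[...,0]<.8)&(W[...,1]<0.0)&(W[...,1]>-.4)).astype(np.uint8)
    k,l,s,c=cv2.connectedComponentsWithStats(m)
    for i in range(1,k):
        if s[i,4]>40:
            p=W[l==i]; print(n,"top",s[i,:5],"bgr",img[l==i].mean(0).round(),"mid",((p.min(0)+p.max(0))/2).round(3),"zmed",np.median(p[:,2]).round(3),"size",np.ptp(p,axis=0).round(3))
    # plate
    g=ok&(W[...,2]>0.006)&(W[...,2]<0.06)&(W[...,0]>.4)&(W[...,0]<.75)&(W[...,1]>-.03)&(W[...,1]<.36)
    k,l,s,c=cv2.connectedComponentsWithStats(g.astype(np.uint8)); i=1+s[1:,4].argmax()
    p=W[(l==i)&(W[...,2]<.018)][:,:2]; print(n,"plate",np.median(W[(l==i)&(W[...,2]<.018)][:,2]))
    r=cv2.minAreaRect((p*1000).astype(np.float32)); print(r)
    (cx,cy),(w,h),a=r
    yaw=np.radians(a if w<h else a-90); yaw=(yaw+np.pi/2)%np.pi-np.pi/2
    c0=np.array([cx,cy])/1000; R=np.array([[np.cos(yaw),-np.sin(yaw)],[np.sin(yaw),np.cos(yaw)]])
    G=W.copy(); G[...,:2]=(W[...,:2]-c0)@R
    print("gauge",c0,"yaw",yaw)
    for nm,mm in (("post",(G[...,2]>.05)&(G[...,2]<.09)),("jaws",(G[...,2]>.042)&(G[...,2]<.05)&(G[...,0]<.03)&(G[...,0]>-.06)),("jaws_all",(G[...,2]>.033)&(G[...,2]<.06))):
        mm=mm&ok&(abs(G[...,0])<.09)&(abs(G[...,1])<.17)
        k,l,s,c=cv2.connectedComponentsWithStats(mm.astype(np.uint8))
        for i in range(1,k):
            if s[i,4]>12: q=G[l==i]; print(n,nm,s[i,:5],"lo",np.percentile(q,3,axis=0).round(3),"hi",np.percentile(q,97,axis=0).round(3))
E
python3 m.py
```

```text
top top [409 119  24  24 269] bgr [229. 146.  66.] mid [ 0.664 -0.208  0.067] zmed 0.069 size [0.039 0.039 0.013]
top top [366 133  24  23 255] bgr [118. 217.  74.] mid [ 0.638 -0.133  0.067] zmed 0.069 size [0.039 0.039 0.013]
top top [436 162  24  24 277] bgr [227. 145.  66.] mid [ 0.589 -0.254  0.066] zmed 0.069 size [0.039 0.038 0.013]
top top [394 175  24  24 266] bgr [237. 241. 241.] mid [ 0.565 -0.18   0.066] zmed 0.069 size [0.04  0.04  0.012]
top top [342 198  24  24 251] bgr [242. 164.  78.] mid [ 0.524 -0.091  0.066] zmed 0.069 size [0.038 0.039 0.013]
top top [454 208  32  30 586] bgr [247. 248. 248.] mid [ 0.505 -0.289  0.067] zmed 0.07 size [0.05  0.049 0.013]
top top [389 246  25  24 466] bgr [250. 251. 251.] mid [ 0.445 -0.171  0.067] zmed 0.07 size [0.038 0.039 0.011]
top plate 0.011898936179494002
((548.154052734375, 166.31710815429688), (300.19989013671875, 150.37120056152344), 74.9765625)
gauge [0.54815405 0.16631711] yaw -0.2622084493425856
top post [234 167  13  13 118] lo [ 0.043 -0.064  0.053] hi [ 0.056 -0.051  0.083]
top jaws [133 161  27  45 558] lo [-0.043
[... 1003 characters left out ...]
35 800] bgr [234. 238. 237.] mid [ 0.504 -0.293  0.065] zmed 0.067 size [0.051 0.051 0.01 ]
side plate 0.00933312834196004
((548.1092529296875, 162.7617950439453), (301.7835388183594, 150.25198364257812), 74.90868377685547)
gauge [0.54810925 0.1627618 ] yaw -0.26339315655350726
side post [295 143   9  16 133] lo [ 0.043 -0.063  0.052] hi [ 0.056 -0.05   0.079]
side jaws [235 121  36  11 160] lo [-0.043  0.085  0.042] hi [0.028 0.105 0.045]
side jaws [248 150  37  11 147] lo [-0.042 -0.025  0.042] hi [ 0.028 -0.011  0.045]
side jaws_all [235 119  49  17 420] lo [-0.043  0.084  0.034] hi [0.054 0.105 0.045]
side jaws_all [247 149  61  19 521] lo [-0.042 -0.063  0.033] hi [ 0.059 -0.011  0.056]
```

```bash
python3 -m creep '[[[2.6,-3.2,0],-0.12,7],[[2.6,-3.2,0],-0.12,7],[[2.6,-3.2,0],-0.12,7],[[2.6,-3.2,0],-0.12,7],[[2.6,-3.2,0],-0.12,7],[[2.6,-3.2,0],-0.12,7],[[2.6,-3.2,0],-0.12,7],[[2.6,-3.2,0],-0.12,7],[[2.6,-3.2,0],-0.12,7],[[2.6,-3.2,0],-0.12,7],[[2.6,-3.2,0],-0.12,7],[[2.6,-3.2,0],-0.12,7]]' 30; python3 -c "
from h import *
print(sensors.observe()['qpos'])"
```

```text
clock: 1.5
position: [0.514, 0.2027, 0.2466]
tool_rot: [3.137, -0.009, 1.323]
force: [1.7, -0.2, 0.5]
grip_width: 0.0701
[-0.78208753  0.42785278  0.41000289  1.81530044 -0.21313745  0.93218171
 -0.52667714]
```

```bash
python3 -m creep '[[[0.5,-3.8,0],0,7],[[0.5,-3.8,0],0,7],[[0.5,-3.8,0],0,7],[[0.5,-3.8,0],0,7],[[0.5,-3.8,0],0,7],[[0.5,-3.8,0],0,7],[[0.5,-3.8,0],0,7],[[0.5,-3.8,0],0,7],[[0.5,-3.8,0],0,7],[[0.5,-3.8,0],0,7],[[0,0,0],0,7],[[0,0,0],0,7]]'
python3 - <<'E'
from h import *
print(sensors.observe()['qpos'].round(2))
img,d,W,T=cloud("wrist"); cv2.imwrite("pics/w1.png",img)
s=sensors.observe(); print(s['position'],s['tool_rot'])
ok=np.isfinite(W[...,2])&(W[...,2]>.058)&(W[...,2]<.085)
k,l,st,c=cv2.connectedComponentsWithStats(ok.astype(np.uint8))
for i in range(1,k):
    if st[i,4]>200: p=W[l==i]; print(st[i],img[l==i].mean(0).round(),((p.min(0)+p.max(0))/2).round(4),np.ptp(p,axis=0).round(3),np.median(p[:,2]))
E
```

```text
clock: 2.5
position: [0.5662, -0.2048, 0.2479]
tool_rot: [3.131, -0.007, 1.305]
force: [0.8, 1.0, -0.7]
grip_width: 0.0702
[-0.06  0.52  0.46  1.69 -0.28  0.99  0.23]
[ 0.56589623 -0.20523087  0.24803479] [ 3.1310506  -0.00656976  1.30464024]
[218  50  45  47 976] [227. 140.  75.] [ 0.5265 -0.0923  0.0644] [0.039 0.039 0.013] 0.06830567372869234
[350  63  45  46 896] [118. 216.  89.] [ 0.6397 -0.134   0.0645] [0.039 0.039 0.013] 0.0684047814241765
[289 135  41  41 759] [234. 237. 238.] [ 0.5667 -0.1805  0.0644] [0.039 0.039 0.013] 0.06835432965041277
[393 136  43  41 846] [223. 132.  70.] [ 0.6664 -0.2092  0.0645] [0.04  0.039 0.013] 0.06821565841740906
[ 170  158   43   41 1341] [238. 239. 240.] [ 0.4469 -0.1718  0.0644] [0.039 0.039 0.013] 0.0686165007825133
[332 199  38  38 731] [219. 129.  68.] [ 0.5906 -0.2557  0.0645] [0.039 0.039 0.013] 0.0681853415850901
[ 259  241   50   48 1354] [235. 237. 238.] [ 0.5069 -0.2903  0.0646] [0.051 0.05  0.013] 0.06859755352545474
```

View pics/w1.png

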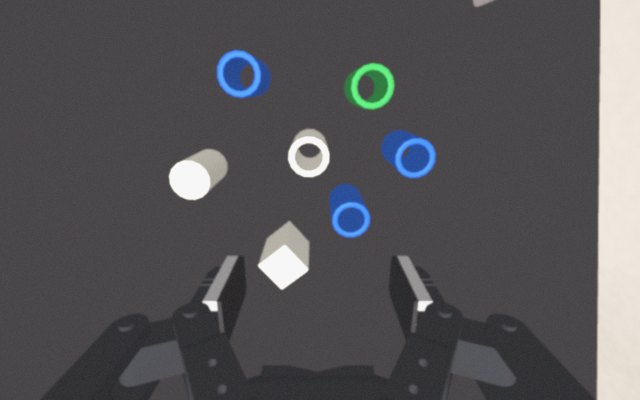

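```bash
python3 -m creep '[[[0,2.4,0],0,7],[[0,0,0],0,7],[[0,0,-3],0,7],[[0,0,-3],0,7],[[0,0,-3],0,7],[[0,0,-3],0,7],[[0,0,-3],0,7],[[0,0,0],0,7],[[0,0,0],0,7]]'; python3 -c "
from h import *
s=sensors.observe();print(s['position'],s['tool_rot'],s['qpos'].round(2))"
```

```text
clock: 3.3
position: [0.5681, -0.1683, 0.0953]
tool_rot: [3.126, -0.011, 1.319]
force: [0.5, -0.7, 0.5]
grip_width: 0.0699
[ 0.5680746  -0.16829071  0.09532106] [ 3.12625956 -0.0113239   1.31863388] [-0.05  0.69  0.35  1.83 -0.38  0.67  0.28]
```

```bash
python3 -m creep '[[[-0.15,-1.1,0],0,7],[[0,0,0],0,7],[[0,0,0],0,7]]'
```

```text
clock: 3.55
position: [0.5682, -0.179, 0.0994]
tool_rot: [3.123, -0.012, 1.321]
force: [0.6, 1.0, -0.1]
grip_width: 0.0698
```

```bash
python3 -m creep '[[[-0.2,-0.1,-2.2],-0.01,7],[[0,0,-2.2],0,7],[[0,0,0],0,7],[[0,0,0],0,7],[[0,0,0],0,7]]'
```

```text
clock: 3.97
position: [0.5701, -0.1815, 0.0621]
tool_rot: [3.112, -0.013, 1.31]
force: [0.0, 0.1, -0.2]
grip_width: 0.0699
```

```bash
python3 -m creep '[[[-0.4,0.1,-1.2],0,7],[[0,0,0],0,7],[[0,0,0],0,7],[[0,0,0],0,4.5],[[0,0,0],0,3],[[0,0,0],0,3],[[0,0,0],0,3],[[0,0,0],0,3]]' 30
```

```text
clock: 4.63
position: [0.5701, -0.1814, 0.058]
tool_rot: [3.103, -0.013, 1.311]
force: [-0.1, 0.0, 0.4]
grip_width: 0.0399
```

```bash
python3 -m creep '[[[0,0,3],0,3],[[0,0,3],0,3],[[0,0,3],0,3],[[0,0,3],0,3],[[0,3,0],0,3],[[0,3.5,0],0,3],[[0,3.5,0],0,3],[[0,3.5,0],0,3],[[0,3.5,0],0,3],[[0,3.5,0],0,3],[[0,0,0],0,3],[[0,0,0],0,3]]'
```

```text
clock: 5.63
position: [0.5669, 0.0309, 0.185]
tool_rot: [3.103, -0.014, 1.306]
force: [0.0, -1.3, 0.3]
grip_width: 0.0403
```

```bash
python3 -m creep '[[[-0.2,3.4,0],0,3],[[-0.2,3.4,0],0,3],[[-0.2,3.4,0],0,3],[[-0.1,3.4,0],0,3],[[0,3,0],0,3],[[0,0,0],0,3],[[0,0,0],0,3],[[0,0,0],0,3]]'
python3 - <<'E'
from h import *
s=sensors.observe(); print(s['position'],s['tool_rot'])
for n in ("wrist","side"):
    img,d,W,T=cloud(n); cv2.imwrite(f"pics/{n}2.png",img); np.savez(n+"2.npz",img=img,W=W)
c=np.array([.548,.1645]);y=-.2625;R=np.array([[np.cos(y),-np.sin(y)],[np.sin(y),np.cos(y)]])
W=np.load("wrist2.npz")["W"];G=W.copy();G[...,:2]=(W[...,:2]-c)@R
for nm,mm in (("post",(G[...,2]>.06)&(G[...,2]<.09)&(G[...,0]>.035)),("jaws",(G[...,2]>.040)&(G[...,2]<.05)&(G[...,0]<.028))):
    mm=mm&(abs(G[...,0])<.09)&(abs(G[...,1])<.17)
    k,l,s,_=cv2.connectedComponentsWithStats(mm.astype(np.uint8))
    for i in range(1,k):
        if s[i,4]>40: q=G[l==i]; print(nm,s[i],np.percentile(q,2,axis=0).round(3),np.percentile(q,98,axis=0).round(3))
E
python3 -c "
import cv2,numpy as np
a=cv2.imread('pics/wrist2.png');b=cv2.imread('pics/side2.png')
cv2.imwrite('pics/c2.png',np.hstack([cv2.resize(a,(480,300)),cv2.resize(b[60:260,150:363],(320,300))]))"
```

```text
clock: 6.3
position: [0.5597, 0.1984, 0.1853]
tool_rot: [3.102, -0.013, 1.3]
force: [0.3, 0.3, -0.3]
grip_width: 0.0401
[0.55974793 0.1984442  0.18528772] [ 3.10157378 -0.01256509  1.29956242]
jaws [ 253  109   88   26 2195] [-0.042  0.087  0.043] [0.027 0.106 0.046]
jaws [262 238  16  12 166] [-0.043 -0.018  0.04 ] [-0.029 -0.009  0.046]
```

View pics/c2.png

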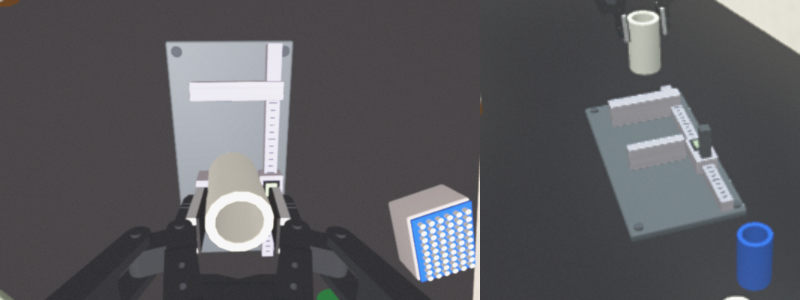

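The wrist view (left) shows the tube held upright at (238,215), with the fixed jaw at (237,92). The side view (right) shows the tube above the plate and both jaws clear.

```bash
python3 -m creep '[[[-0.1,2.4,0],0,3],[[0,0,0],0,3],[[0,0,0],0,3],[[0,0,-2.5],0,3],[[0,0,-2.5],0,3],[[0,0,-2],0,3],[[0,0,0],0,3],[[0,0,0],0,3]]'
```

```text
clock: 7.07
position: [0.5621, 0.2129, 0.1155]
tool_rot: [3.098, -0.014, 1.286]
force: [0.9, 0.1, -0.2]
grip_width: 0.0398
```

```bash
python3 -m creep '[[[-0.4,1.1,0],0.02,3],[[0,0,0],0,3],[[0,0,-1.5],0,3],[[0,0,-1.2],0,3],[[0,0,0],0,3],[[0,0,0],0,3]]'
```

```text
clock: 7.57
position: [0.5602, 0.2253, 0.0933]
tool_rot: [3.093, -0.019, 1.307]
force: [0.4, -0.1, -0.1]
grip_width: 0.0401
```

```bash
python3 -m creep '[[[-0.2,-0.3,-0.8],0,3],[[-0.1,0,-0.8],0,3],[[0,0,0],0,3],[[0,0,0],0,3],[[0,0,0],0,3]]'
```

```text
clock: 7.98
position: [0.5574, 0.2219, 0.0773]
tool_rot: [3.092, -0.019, 1.307]
force: [-0.5, -0.3, 0.2]
grip_width: 0.04
```

```bash
python3 -m creep '[[[0,0,-0.6],0,3],[[0,0,0],0,3],[[0,0,0],0,3],[[0,0,0],0,3]]'
```

```text
clock: 8.32
position: [0.5577, 0.222, 0.071]
tool_rot: [3.092, -0.02, 1.307]
force: [0.1, -0.2, -0.3]
grip_width: 0.0399
```

```bash
python3 -m creep '[[[0,0,-0.2],0,3],[[0,0,0],0,3],[[0,0,0],0,3]]'; python3 -m creep '[[[0,0,0],0,4.5],[[0,0,0],0,5.5],[[0,0,0],0,6],[[0,0,0],0,6],[[0,0,0],0,6]]'
```

```text
clock: 8.57
position: [0.5579, 0.2221, 0.069]
tool_rot: [3.091, -0.02, 1.307]
force: [-0.1, 0.1, -0.4]
grip_width: 0.0402
clock: 8.98
position: [0.558, 0.2221, 0.0693]
tool_rot: [3.091, -0.02, 1.307]
force: [0.0, 0.2, -0.2]
grip_width: 0.0602
```

```bash
python3 -m creep '[[[0,0,1.5],0,6],[[0,0,3],0,6],[[0,0,3.5],0,6],[[0,0,3.5],0,6],[[0.2,-3.5,0],0,4],[[0.2,-3.5,0],0,0],[[0.2,-3.5,0],0,0],[[0.2,-3.2,0],0,0],[[0,-1,0],0,0],[[0,0,0],0,0],[[0,0,0],0,0]]'
cat > look.py <<'E'
from h import *
import sys
tag=sys.argv[1]; cams=sys.argv[2:]
s=sensors.observe(); print(s['position'].round(4),s['tool_rot'].round(3))
c=np.array([.548,.1645]);y=-.2625;R=np.array([[np.cos(y),-np.sin(y)],[np.sin(y),np.cos(y)]])
print("TCP gauge",((s['position'][:2]-c)@R).round(4))
for n in cams:
    img,d,W,T=cloud(n); cv2.imwrite(f"pics/{n}{tag}.png",img)
    G=W.copy();G[...,:2]=(W[...,:2]-c)@R; g=G[...,0];z=G[...,2]
    for nm,mm in (("post",(z>.06)&(z<.09)&(g>.04)&(g<.06)),("jaws",(z>.041)&(z<.05)&(g<.028)),("tube",(z>.076)&(z<.088)&(g<.025))):
        mm=mm&(abs(g)<.06)&(abs(G[...,1])<.12)
        k,l,st,_=cv2.connectedComponentsWithStats(mm.astype(np.uint8))
        for i in range(1,k):
            if st[i,4]>40: q=G[l==i]; print(n,nm,st[i],np.percentile(q,2,axis=0).round(3),np.percentile(q,98,axis=0).round(3))
E
python3 look.py 3 wrist top
```

```text
clock: 9.9
position: [0.5643, 0.0707, 0.1904]
tool_rot: [3.09, -0.021, 1.311]
force: [0.2, 0.7, 0.6]
grip_width: 0.0001
[0.5643 0.0707 0.1904] [ 3.09  -0.021  1.311]
TCP gauge [ 0.0401 -0.0863]
wrist post [314 152  20  22 413] [ 0.044 -0.061  0.062] [ 0.058 -0.048  0.081]
wrist jaws [229   5  42  34 119] [-0.018  0.038  0.042] [0.012 0.059 0.05 ]
wrist jaws [ 205  103   89   18 1566] [-0.042 -0.024  0.043] [ 0.027 -0.01   0.046]
wrist tube [205   0  61  30 774] [-0.025  0.039  0.077] [0.011 0.054 0.082]
```

View pics/wrist3.png

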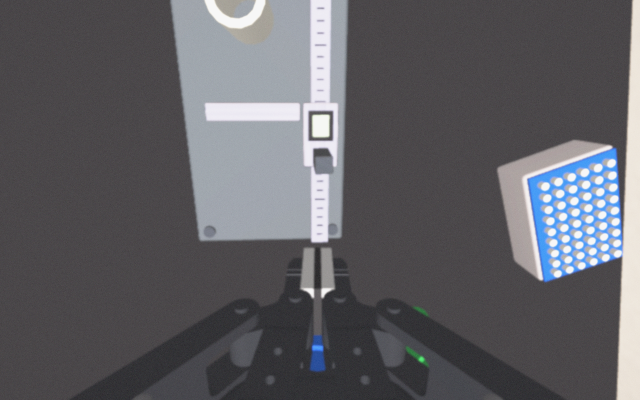

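The wrist view shows the tube standing at (236,10), the moving jaw at (252,111), the post at (322,160) and the closed fingers at (318,270), behind the post.

```bash
python3 -m creep '[[[0.6,-1.6,0],0,0],[[0,0,0],0,0],[[0,0,-3],0,0],[[0,0,-3],0,0],[[0,0,-3],0,0],[[0,0,-1.5],0,0],[[0,0,0],0,0],[[0,0,0],0,0]]'; python3 look.py 4
```

```text
clock: 10.67
position: [0.5707, 0.0687, 0.0808]
tool_rot: [3.09, -0.025, 1.328]
force: [0.5, 0.1, 0.4]
grip_width: -0.0001
[0.5707 0.0687 0.0808] [ 3.09  -0.025  1.328]
TCP gauge [ 0.0468 -0.0866]
```

```bash
python3 -m creep '[[[0.1,-0.3,-1.8],-0.02,0],[[0,0,0],0,0],[[0,0,0],0,0],[[0,0,0],0,0]]'; python3 look.py 4
```

```text
clock: 11.0
position: [0.5733, 0.069, 0.0664]
tool_rot: [3.087, -0.027, 1.312]
force: [0.8, 0.5, 0.0]
grip_width: 0.0
[0.5733 0.069  0.0664] [ 3.087 -0.027  1.312]
TCP gauge [ 0.0492 -0.0856]
```

```bash
python3 -m creep '[[[0.1,0.5,0],0,0],[[0.2,0.7,0],0,0],[[0.2,0.7,0],0,0],[[0.2,0.7,0],0,0],[[0.2,0.7,0],0,0],[[0,0,0],0,0],[[0,0,0],0,0]]'; python3 look.py 5 side
```

```text
clock: 11.58
position: [0.5846, 0.1075, 0.0703]
tool_rot: [3.083, -0.03, 1.315]
force: [0.2, -1.7, -0.1]
grip_width: -0.0003
[0.5846 0.1075 0.0703] [ 3.083 -0.03   1.315]
TCP gauge [ 0.0501 -0.0456]
side post [293 138  11  16 129] [ 0.04  -0.06   0.061] [ 0.06  -0.052  0.09 ]
side jaws [235 125  11   8  61] [-0.044  0.083  0.041] [-0.023  0.104  0.045]
side jaws [247 133  19   9  76] [-0.028  0.035  0.042] [0.008 0.054 0.05 ]
side jaws [244 142  36  12 163] [-0.043  0.001  0.041] [0.026 0.016 0.045]
side tube [246 116  17  12  93] [-0.027  0.035  0.076] [0.003 0.075 0.081]
```

```bash
python3 -m creep '[[[0.1,0.5,-0.2],0,0],[[0.1,0.5,-0.2],0,0],[[0.1,0.5,0],0,0],[[0.1,0.3,0],0,0],[[0,0,0],0,0],[[0,0,0],0,0]]'; python3 look.py 6 side top
```

```text
clock: 12.13
position: [0.5892, 0.1264, 0.0659]
tool_rot: [3.083, -0.029, 1.313]
force: [0.1, -1.8, 1.6]
grip_width: -0.0002
[0.5892 0.1264 0.0659] [ 3.083 -0.029  1.313]
TCP gauge [ 0.0497 -0.0261]
side post [291 133  10  16 120] [ 0.041 -0.042  0.06 ] [ 0.06  -0.032  0.089]
side jaws [235 125  11   8  60] [-0.044  0.083  0.041] [-0.023  0.105  0.045]
side jaws [242 134  36  14 219] [-0.042  0.02   0.041] [0.026 0.051 0.049]
side tube [246 116  17  12  85] [-0.027  0.036  0.076] [0.001 0.074 0.081]
```

```bash
python3 -m creep '[[[0.1,0.3,0],0,0],[[0.1,0.3,0],0,0],[[0,0,0],0,0],[[0,0,0],0,0]]'; python3 look.py 7 side
```

```text
clock: 12.57
position: [0.5909, 0.1325, 0.0659]
tool_rot: [3.084, -0.029, 1.313]
force: [0.2, -1.4, 0.4]
grip_width: -0.0002
[0.5909 0.1325 0.0659] [ 3.084 -0.029  1.313]
TCP gauge [ 0.0498 -0.0198]
side post [289 131  11  16 122] [ 0.041 -0.034  0.061] [ 0.06  -0.024  0.089]
side jaws [235 125  11   8  55] [-0.044  0.083  0.041] [-0.024  0.104  0.045]
side jaws [242 133  35  15 220] [-0.043  0.026  0.041] [0.025 0.058 0.049]
side tube [245 115  16  11  80] [-0.027  0.041  0.076] [0.001 0.08  0.081]
```

```bash
for i in 1 2; do python3 -m creep '[[[0.05,0.2,0],0,0],[[0,0,0],0,0],[[0,0,0],0,0]]'; done; python3 look.py 8 side
```

```text
clock: 12.87
position: [0.5915, 0.1345, 0.0659]
tool_rot: [3.084, -0.029, 1.312]
force: [0.9, 0.3, -0.5]
grip_width: 0.0003
clock: 13.12
position: [0.592, 0.1362, 0.0659]
tool_rot: [3.084, -0.029, 1.312]
force: [-0.3, -2.6, 1.5]
grip_width: -0.0001
[0.592  0.1362 0.0659] [ 3.084 -0.029  1.312]
TCP gauge [ 0.0499 -0.0159]
side post [289 129  10  17 127] [ 0.04  -0.03   0.061] [ 0.059 -0.022  0.089]
side jaws [235 125  10   8  50] [-0.044  0.084  0.041] [-0.024  0.104  0.045]
side jaws [241 131  35  15 211] [-0.042  0.029  0.041] [0.025 0.057 0.049]
side tube [244 114  18  12  85] [-0.028  0.045  0.076] [0.001 0.082 0.08 ]
```

```bash
python3 -m creep '[[[0.03,0.12,0],0,0],[[0,0,0],0,0],[[0,0,0],0,0]]'; python3 look.py 9; python3 -m creep '[[[0,0.02,0],0,0],[[0,0,0],0,0]]'
```

```text
clock: 13.42
position: [0.5921, 0.1367, 0.0659]
tool_rot: [3.084, -0.028, 1.311]
force: [-1.4, -2.5, 1.1]
grip_width: -0.0001
[0.5921 0.1367 0.0659] [ 3.084 -0.028  1.311]
TCP gauge [ 0.0498 -0.0153]
clock: 13.58
position: [0.5921, 0.1368, 0.0659]
tool_rot: [3.084, -0.028, 1.311]
force: [-1.0, -2.3, 1.1]
grip_width: 0.0
```

```bash
python3 -m creep '[[[0.05,0.2,0],0,0],[[0,0,0],0,0],[[0,0,0],0,0]]'; python3 look.py 10 side top;  python3 -c "
import cv2,numpy as np
b=cv2.imread('pics/side10.png');a=cv2.imread('pics/top10.png')
cv2.imwrite('pics/c10.png',np.hstack([cv2.resize(b[90:220,200:340],None,fx=2.8,fy=2.8),cv2.resize(a[120:250,110:250],None,fx=2.8,fy=2.8)]))"
```

```text
clock: 13.83
position: [0.5924, 0.1378, 0.0659]
tool_rot: [3.084, -0.027, 1.31]
force: [-2.4, -4.3, 2.4]
grip_width: 0.0001
[0.5924 0.1378 0.0659] [ 3.084 -0.027  1.31 ]
TCP gauge [ 0.0498 -0.0142]
side post [288 129  11  17 127] [ 0.041 -0.029  0.061] [ 0.06  -0.018  0.089]
side jaws [235 125  10   8  51] [-0.044  0.083  0.042] [-0.024  0.103  0.046]
side jaws [241 131  35  16 216] [-0.043  0.028  0.041] [0.026 0.057 0.049]
side tube [244 114  18  12  86] [-0.027  0.045  0.077] [0.002 0.083 0.081]
top jaws [169 202  12  13 111] [-0.045  0.031  0.042] [-0.026  0.045  0.048]
```

View pics/c10.png

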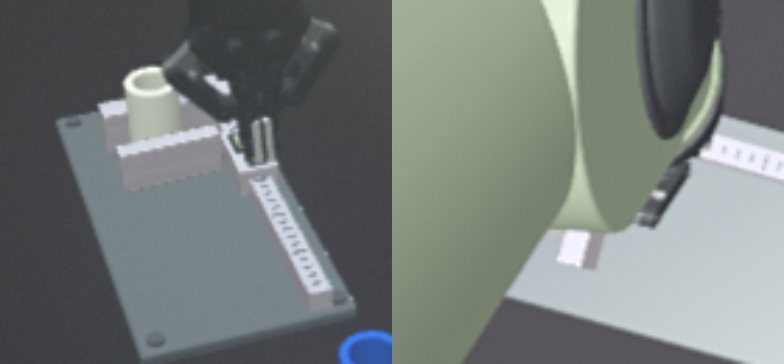

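In the side crop the tube sits upright between both jaws at (152,105), and the top crop is mostly blocked by the arm. The push force has risen to about 5 N, so the jaw is in contact. I'll back off and check.

```bash
python3 -m creep '[[[-0.1,-0.4,0],0,0],[[-0.4,-1.5,0],0,0],[[-0.4,-1.5,0],0,0],[[0,0,0],0,0],[[0,0,2],0,0],[[0,0,3],0,0],[[0,0,3.5],0,0],[[0,0,3],0,0],[[0,-3,0],0,0],[[0,-3,0],0,0],[[0,0,0],0,0],[[0,0,0],0,0]]'; python3 look.py 11 wrist side top
```

```text
clock: 14.93
position: [0.5809, 0.0377, 0.1865]
tool_rot: [3.083, -0.031, 1.313]
force: [-0.0, 1.8, -0.5]
grip_width: -0.0001
[0.5809 0.0377 0.1865] [ 3.083 -0.031  1.313]
TCP gauge [ 0.0647 -0.114 ]
wrist post [278  34  21  26 531] [ 0.045 -0.006  0.062] [0.058 0.008 0.081]
wrist jaws [159   0  98   9 761] [-0.041  0.032  0.041] [0.026 0.036 0.046]
side post [286 128   9  12  84] [ 0.044 -0.01   0.061] [0.057 0.007 0.079]
side jaws [235 125  11   8  49] [-0.044  0.083  0.041] [-0.025  0.104  0.045]
side jaws [241 131  35  15 212] [-0.042  0.029  0.041] [0.025 0.059 0.05 ]
side tube [244 114  20  11 107] [-0.027  0.045  0.076] [0.01  0.082 0.081]
```

View pics/wrist11.png

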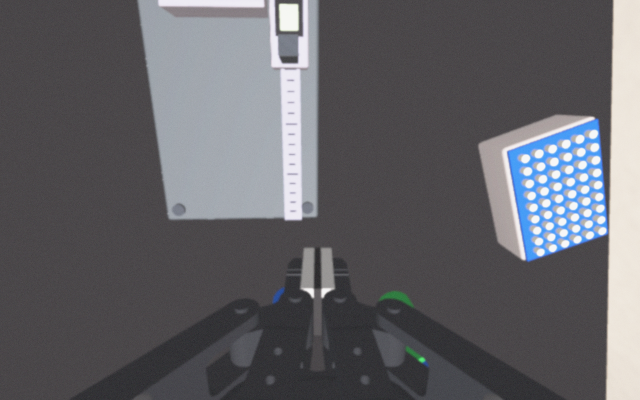

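The wrist view shows the carriage forward, with the post at (288,45) and the jaw at the top edge. I'll shift forward at height so both jaw faces are in one view.

```bash
python3 -m creep '[[[-0.4,3,1],0,0],[[-0.4,3,1],0,0],[[-0.4,2,0],0,0],[[0,0,0],0,0],[[0,0,0],0,0],[[0,0,0],0,0]]'; python3 look.py 12 wrist
```

```text
clock: 15.58
position: [0.5666, 0.1255, 0.2044]
tool_rot: [3.087, -0.029, 1.319]
force: [1.2, -0.9, -0.7]
grip_width: -0.0003
[0.5666 0.1255 0.2044] [ 3.087 -0.029  1.319]
TCP gauge [ 0.0281 -0.0328]
wrist post [327 147  20  21 386] [ 0.044 -0.005  0.061] [0.058 0.009 0.081]
wrist jaws [ 219   22   89   29 2259] [-0.042  0.086  0.043] [0.027 0.106 0.046]
wrist jaws [247  58  13  33  58] [-0.022  0.055  0.041] [-0.012  0.079  0.05 ]
wrist jaws [ 224  100   84   18 1406] [-0.042  0.032  0.043] [0.027 0.046 0.046]
wrist tube [ 233   43   54   58 1278] [-0.026  0.048  0.078] [0.011 0.084 0.082]
```

View pics/wrist12.png

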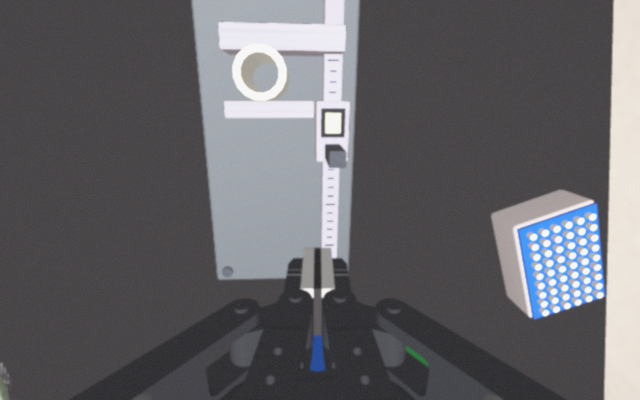

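The wrist view shows the tube at (260,72), between the fixed jaw at (282,37) and the moving jaw at (268,109). Both faces look square, and they measure 0.086 and 0.046 to 0.047, a gap of about 40 mm.

```bash
python3 -c "
from workcell import ticket
print(ticket.job_done())"
```

```text
the job is handed in; nothing more can be done
None
```

I stood the hollow tube on the caliper's base and closed the moving jaw on it with closed fingers behind the thumb post. I backed the arm clear and handed the job in at about 15.6 s on the robot's clock; no verdict is reported.

**Last checks, from the wrist camera:**
- **Gap:** the jaw faces are about 40 mm apart, against a limit of 43.5 mm, and the jaw shows no visible tilt. An earlier estimate from how far the post had travelled gave about 41 mm.
- **Tube:** it stands upright at caliper x ≈ -7 mm and y ≈ 66 mm, with its top at about 82 mm, which fits it resting on the plate.
- **Push force:** it peaked at about 5 N, roughly 0.03 rad of jaw tilt, against the limit of 0.18.

**Checks that failed or disagreed:**
- The cameras differ by 2–3 mm along the caliper. The wrist view puts the fixed jaw's face at 86 mm instead of 85, so I judged the gap by the difference between the two faces.
- The arm blocked the top view at the end, so it gave no final check.
- The gripper drifted to about 3° of tilt, with no sign of harm. The drift also made me grip the tube about 1 cm higher than planned, but it held.

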